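Slide the loaded test tray home

ROBOT

A 6-joint arm with a two-finger parallel gripper is mounted at the origin on a cart in front of the work surface, level with it; the furniture and walls round the work are solid. World frame = base frame: x ahead of the robot, y to its left, z up, the work surface at z = 0. Lengths are in m, angles in degrees, forces in N, time in s.
With the tool pointing down it reaches from about 0.4 to 0.825 m from the base axis. Payload 7 kg.
Tool frame: the origin (TCP) lies on the centre line of the jaws, within the pads' length; the fingertips stand 25 mm ahead of it and the grasp point (between the pads) lies 6 mm ahead of it; x points along the fingers, z is the direction in which the jaws open and shut, and the axes are right-handed (so a half turn about x gives the same grasp; the last joint's range is limited). The gripper opens to 88 mm and grips with 3 to 60 N. Pads are 19 mm wide; open, the fingers measure 130 mm over their backs; the gripper's body (78 mm by 193 mm) begins 47 mm behind the grasp point.
Start: joints at [81.423, 20.546, 0.682, 0, -70.136, -16.507], TCP at [0.286, 0.611, 0.252] pointing down, gripper open.
Joint ranges: [-176.03, 176.03], [-82.01, 121.73], [-58.28, 71.71], [-173.87, 95.51], [-174.79, -0.11], [-173.66, 173.66]. Speed limits (degrees/s): [136.94, 136.94, 172.46, 180, 180, 180].

INTERFACE

Orientations are given as [roll, pitch, yaw] about the fixed x, y, z axes, in that order (R = Rz(yaw) Ry(pitch) Rx(roll)).
In Python, from plant import ctrl gives the robot as it stands. The module is installed in compiled form; this text tells all that it offers.
- The arm moves only by the tool send_rows, never from a script. Its argument "deltas" is a list of rows, each an object of numbers: "dx", "dy", "dz": the shift along the tool's x, y, z in mm; "ax", "ay", "az": the turn, a rotation vector about the tool's x, y, z in units of 5 degrees (1.0 is 5 degrees); "fingers": the opening, from 0 (shut) to 1 (fully open). A call has 1 to 12 rows; each row shifts and turns the commanded pose from where the row before left it, along the tool's axes as they then stand; what a row does not reach is not made up. A row lasts 1/8 s, in which the tool goes at most 62.5 mm and 10.7 degrees, less where a joint would pass 70% of its speed; a pose out of reach is approached as far as the arm can. A call with a gripper value outside its range is refused whole. The fingers move at their own pace and stop on an object; the grip force is fixed at half the most. Time passes only in rows, so rows that do not move let the fingers close. It gives the time, the measured TCP pose, the force and the opening at its end, in the units of the state.
- ctrl.get_obs(): the state, without advancing time (a new reading comes with each control period).
- ctrl.snapshot(name): name is "scene" or "top"; returns a dict with "image" (400x640x3 uint8, blue, green, red), "fx", "fy", "cx", "cy" (pixels), "R" (3x3) and "t" (3): a world point X has camera coordinates R X + t. Camera axes: x right, y down, z forward; pixel columns grow to the right and rows downward; lengths in m; the calibration is good to about 2 mm. A picture is of the moment at which its call begins. There is no depth.
- ctrl.close_job(): hands the job in, once; it reports no verdict.
The state is a dict: "clock": time; "joint_pos": joint angles; "qvel": joint speeds; "tau": joint torques, N m; "tool_pos": TCP position; "orientation": TCP orientation; "force": force on the tool from outside, world axes, zero at the start; "moment": the same for the moment, N m; "opening": finger opening in m.
Only numpy, scipy, OpenCV 4.12 (cv2) and the standard library are available. Lean on these libraries where they do the work, as an engineer would, in place of code of your own. Each camera call takes 0.05 s, during which the arm holds its last target.

TASK

Two identical test trays stand in their guides on the bench. Push the tray that carries the small black power supply along its guide until it is fully home against the stop block at the far end, and let go of it. The tray is wide and short and jams in the guide when it is pushed off-centre, so push on the middle of its rear wall, straight along the guide; keep the power supply in it, and leave the other tray where it is.

Things in the scene. Friction and masses are not known exactly. Their poses are not given: they have to be found in the camera images.
- tray_a: Tray to push: grey, holds the black supply. Runner plate 56 (x) x 130 (y) x 10 mm; on it an open nest 56 x 112, walls 4 thick, top 28 over the underside. Origin: centre of underside, 8 mm above the bench; x = push direction. Rear wall at x = -28, middle y = 0. Slides with a few N if pushed within 15 mm of the middle, jams well off it; cannot be lifted out. Starts 130 to 160 mm short of the stop.
- guide_a: Fixed aluminium guide of that tray: base 240 (x) x 161 (y) x 8 mm; side rails 26 mm high, 121 apart at their lips, 133 below (for the 130 runner). Near end open; far end a black stop block 16 thick, 38 high. Origin: centre of the underside, on the bench; x along the centre line to the stop, whose face is at x = +104 mm: the tray is home with its origin at x = +76 mm.
- power_brick: Small black switching power supply, a plain block 42 x 74 x 30 mm, 0.1 to 0.2 kg, lying in the nest of tray_a, its 74 mm length across the tray; top 48 mm above the bench. Origin: centre of its underside, 18 mm above the bench.
- tray_b: The other tray (same shape, size, origin and axes as tray_a) in a guide like the first, with only a small pale finned heatsink (26 x 32 x 14 mm) in it. The two guides stand side by side, either one on the left. Leave it alone.
Not all that is in view belongs to the job. There is more than one size of the power_brick; the job needs the middle-sized.

How it is judged (in metres and radians):
At the end, for the whole second after the job is handed in: The tray with the power supply rests in its guide within 10 mm of the stop block, square in the guide (7 degrees), with the power supply still lying flat in its nest (centre within 15 mm); the other tray has moved less than 15 mm (x of tray_a in the frame of guide_a above 0.066 m and angle between the x axis of tray_a and the x axis of guide_a, either way round below 0.12 rad and z of power_brick in the frame of tray_a below 0.016 m and horizontal distance between power_brick and tray_a below 0.015 m and linear speed of tray_a below 0.02 m/s); the robot touches nothing.
It fails at once if the other tray is moved by 15 mm or more (distance of tray_b from where it was at the start of the episode above 0.015 m).
It also fails if it takes over 38 s, if anything falls off the work surface, if the arm or the gripper's body presses on something with over 40 N, if the wrist force passes 120 N, or if a joint passes its speed limit or range.

## Working session

There is one attempt and no reset: what is moved stays moved. The work goes in short steps, Python scripts to look and compute and a tool call to move; the robot and the scene stay as the last step left them, time stands still between calls to the robot, and variables do not carry over. Pictures are saved under pics/ and viewed, and the job is handed in when it is done.

Besides the shell and the picture viewer there is one more tool, called after "Call:" by a JSON object that holds its "op" and its "data". send_rows: Moves the arm, as the interface text tells. Its arguments: {"type":"object","properties":{"deltas":{"type":"array","items":{"type":"object","properties":{"dx":{"type":"number"},"dy":{"type":"number"},"dz":{"type":"number"},"ax":{"type":"number"},"ay":{"type":"number"},"az":{"type":"number"},"fingers":{"type":"number"}}}}},"required":["deltas"]}

```bash
mkdir -p pics
python3 - <<'E'
from plant import ctrl
import cv2,pickle
print(ctrl.get_obs())
for n in("scene","top"):
    s=ctrl.snapshot(n); cv2.imwrite(f"pics/{n}0.png",s["image"]); pickle.dump(s,open(f"{n}0.pkl","wb"))
    print(n,s["fx"],s["cx"],s["cy"],s["R"],s["t"])
E
```

```text
{'clock': 0.0, 'joint_pos': array([ 8.14223753e+01,  2.05926331e+01,  6.34783611e-01, -1.92276501e-02,
       -7.01372973e+01, -1.65099037e+01]), 'qvel': array([-0.02426168,  0.07544842, -0.0946764 ,  0.0465821 , -0.0161365 ,
        0.08315049]), 'tau': array([-1.51809985e-03, -5.82716274e+01,  2.93045425e+01,  6.99707955e+00,
        6.85101666e-03, -1.68971201e-04]), 'tool_pos': array([0.28600602, 0.61092109, 0.25061962]), 'orientation': array([   5.75493547,   89.90315097, -109.33914086]), 'force': array([ 0.4856402 , -0.43878231, -0.44517986]), 'moment': array([ 0.000942  ,  0.01363071, -0.04660122]), 'opening': 0.0874742917407355}
scene 391.63072663412606 317.1303966923785 198.65510332749093 [[ 0.45185788 -0.89201916 -0.01123708]
 [-0.58178    -0.28510841 -0.7617383 ]
 [ 0.67628137  0.35073496 -0.64778739]] [-0.29059624  0.37360039  0.6518345 ]
top 444.19837671198803 314.4162444629475 192.9755568728904 [[-0.01945821 -0.99961025 -0.02001828]
 [-0.9844896   0.02264791 -0.17397501]
 [ 0.17436058  0.01632254 -0.98454658]] [0.01123501 0.57681126 0.98343218]
```

View pics/scene0.png

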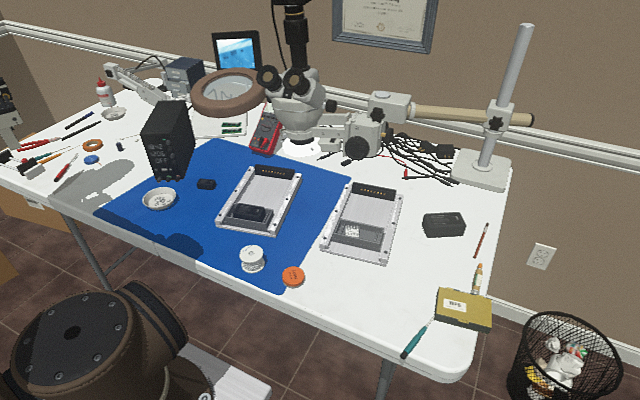

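View pics/top0.png

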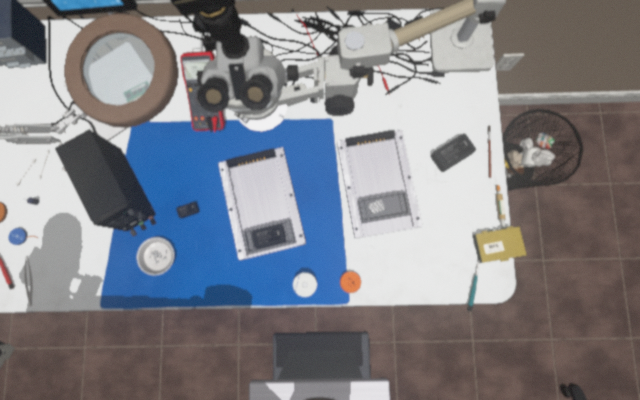

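```bash
cat > h.py <<'E'
import numpy as np,cv2,pickle
def ld(n): return pickle.load(open(n+".pkl","rb"))
def proj(s,X):
    c=s["R"]@np.array(X,float)+s["t"]; return np.array([s["fx"]*c[0]/c[2]+s["cx"],s["fy"]*c[1]/c[2]+s["cy"]])
def ray(s,u,v,z):
    d=s["R"].T@np.array([(u-s["cx"])/s["fx"],(v-s["cy"])/s["fy"],1]); o=-s["R"].T@s["t"]
    return o+d*(z-o[2])/d[2]
E
python3 - <<'E'
from h import *
t=ld("top0");s=ld("scene0")
print(proj(t,[.286,.611,.25]),proj(s,[.286,.611,.25]),proj(t,[0,0,0]))
print("cams",-t["R"].T@t["t"],-s["R"].T@s["t"])
c=t["image"][135:270,205:320]; cv2.imwrite("pics/topc.png",cv2.resize(c,None,fx=4.4,fy=4.4,interpolation=cv2.INTER_CUBIC))
c=s["image"][155:250,205:315]; cv2.imwrite("pics/scc.png",cv2.resize(c,None,fx=6,fy=6,interpolation=cv2.INTER_CUBIC))
E
```

```text
[-25.55578983 340.97449926] [  7.7022636  129.96966303] [319.49089521 453.51067794]
cams [ 0.39661149 -0.01788505  1.06881044] [-0.09216209 -0.38132195  0.70357044]
```

View pics/topc.png

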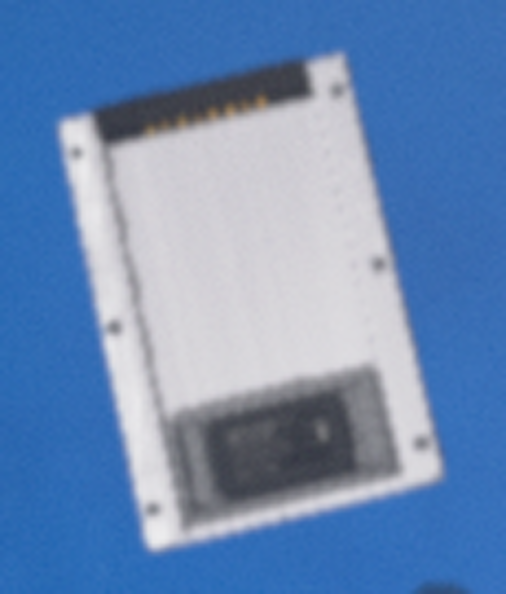

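View pics/scc.png

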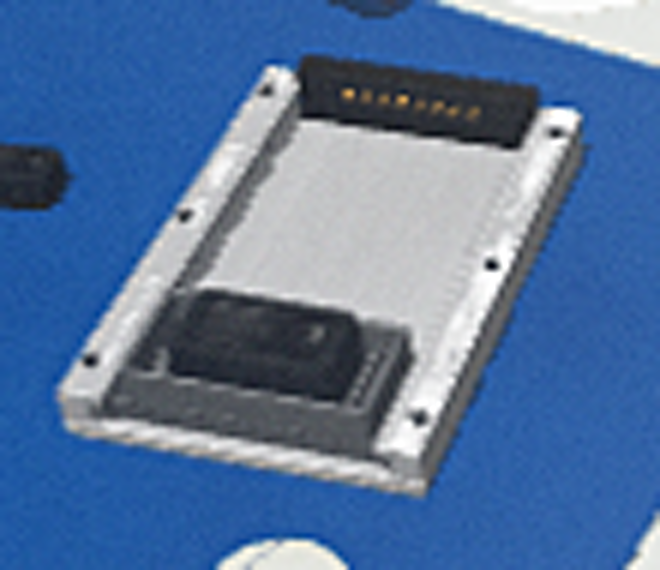

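Run:
```python
from h import *
t=ld("top0");s=ld("scene0")
def pc(s,x0,y0,k,pts,z):
    return [ray(s,x0+(u+.5)/k-.5,y0+(v+.5)/k-.5,z) for u,v in pts]
# contour of guide in top view
im=t["image"];hsv=cv2.cvtColor(im,cv2.COLOR_BGR2HSV)
m=((hsv[...,1]<110)).astype(np.uint8)*255
r=np.zeros_like(m); r[140:266,212:310]=m[140:266,212:310]
cs,_=cv2.findContours(r,cv2.RETR_EXTERNAL,cv2.CHAIN_APPROX_NONE); c=max(cs,key=cv2.contourArea)
h=cv2.convexHull(c)
for z in(.026,.034):
    P=np.array([ray(t,p[0][0],p[0][1],z)[:2] for p in h],np.float32)
    print(z,cv2.minAreaRect(P*1000))
# manual corners
P=pc(t,205,135,4.4,[(60,122),(345,55),(440,475),(150,548)],.026)
print("top corners FL FR NR NL\n",np.round(P,4)); P=np.array(P)
print([np.linalg.norm(P[i]-P[(i+1)%4]) for i in range(4)])
Q=np.array(pc(s,205,155,6,[(270,68),(580,110),(425,462),(62,395)],.026))
print("scene\n",np.round(Q,4)); print([np.linalg.norm(Q[i]-Q[(i+1)%4]) for i in range(4)])
T=np.array(pc(t,205,135,4.4,[(178,415),(375,367),(400,472),(185,527)],.036)); print("tray top FL FR NR NL\n",np.round(T,4),T.mean(0))
T=np.array(pc(s,205,155,6,[(175,293),(412,330),(378,430),(105,390)],.036)); print("scene tray\n",np.round(T,4),T.mean(0))
```

```text
0.026 ((561.923095703125, 127.45293426513672), (245.41976928710938, 164.94752502441406), 12.540684700012207)
0.034 ((560.6548461914062, 126.33795166015625), (243.5369873046875, 163.68211364746094), 12.540682792663574)
top corners FL FR NR NL
 [[0.6621 0.2311 0.026 ]
 [0.6963 0.0736 0.026 ]
 [0.464  0.0246 0.026 ]
 [0.4287 0.1789 0.026 ]]
[np.float64(0.16121837089727414), np.float64(0.2373753212141778), np.float64(0.15830389614437343), np.float64(0.2391230865316862)]
scene
 [[0.6608 0.2337 0.026 ]
 [0.6976 0.0789 0.026 ]
 [0.4601 0.0208 0.026 ]
 [0.4265 0.1784 0.026 ]]
[np.float64(0.15914299700181894), np.float64(0.24449797460134684), np.float64(0.16116177286814418), np.float64(0.24075990082117257)]
tray top FL FR NR NL
 [[0.498  0.1629 0.036 ]
 [0.5213 0.0579 0.036 ]
 [0.4654 0.0453 0.036 ]
 [0.439  0.1587 0.036 ]] [0.48090921 0.10619252 0.036     ]
scene tray
 [[0.4921 0.1665 0.036 ]
 [0.5171 0.0613 0.036 ]
 [0.4591 0.0416 0.036 ]
 [0.4292 0.156  0.036 ]] [0.47437732 0.10633718 0.036     ]
```

Run:
```python
from h import *
from plant import ctrl
from scipy.spatial.transform import Rotation as Ro
t=ld("top0");s=ld("scene0")
def P(s): return np.diag([1,1,1])@np.array([[s["fx"],0,s["cx"]],[0,s["fy"],s["cy"]],[0,0,1]])@np.c_[s["R"],s["t"]]
def tri(a,b):
    X=cv2.triangulatePoints(P(t),P(s),np.array(a,float).reshape(2,1),np.array(b,float).reshape(2,1)); return (X[:3]/X[3]).ravel().round(3)
print("rt eyepiece",tri((259,97),(294,77)),"left eyepiece",tri((213,95),(266,76)))
print("light spot z0",ray(t,263,120,0),ray(s,302,150,0), "z.1",ray(s,302,150,.1))
print("box near bottom", ray(s,180,180,0),ray(t,104,228,0),"box near top corner",tri((99,229),(186,118)), ray(s,150,176,0))
o=ctrl.get_obs();R=Ro.from_euler('xyz',o["orientation"],degrees=True).as_matrix();print(R.round(3))
# target R: x=down, z=push dir ex or -ex
th=np.deg2rad(12.5)
for sg in(1,-1):
    z=sg*np.array([np.cos(th),np.sin(th),0]);x=np.array([0,0,-1.]);D=np.c_[x,np.cross(z,x),z]
    print(sg,np.rad2deg(Ro.from_matrix(R.T@D).as_rotvec()))
for n,(x0,x1,y0,y1) in {"top":(40,330,60,260),"scene":(130,350,50,190)}.items():
    c=ld(n+"0")["image"][y0:y1,x0:x1]; cv2.imwrite(f"pics/m{n}.png",cv2.resize(c,None,fx=2.7,fy=2.7,interpolation=cv2.INTER_CUBIC))
```

```text
rt eyepiece [0.71  0.093 0.307] left eyepiece [0.723 0.182 0.289]
light spot z0 [ 7.75821465e-01  1.25916694e-01 -2.22044605e-16] [0.83848115 0.15409636 0.        ] z.1 [0.7062068  0.07799619 0.1       ]
box near bottom [0.53985171 0.40225638 0.        ] [0.51113915 0.51352778 0.        ] box near top corner [0.514 0.37  0.234] [0.51528916 0.49725204 0.        ]
[[-0.001  0.906 -0.424]
 [-0.001 -0.424 -0.906]
 [-1.     0.     0.001]]
1 [-1.27592723e+02  5.38016308e-02  8.93631456e-02]
-1 [ 5.24072402e+01  7.45822583e-02 -4.49027068e-02]
```

View pics/mtop.png

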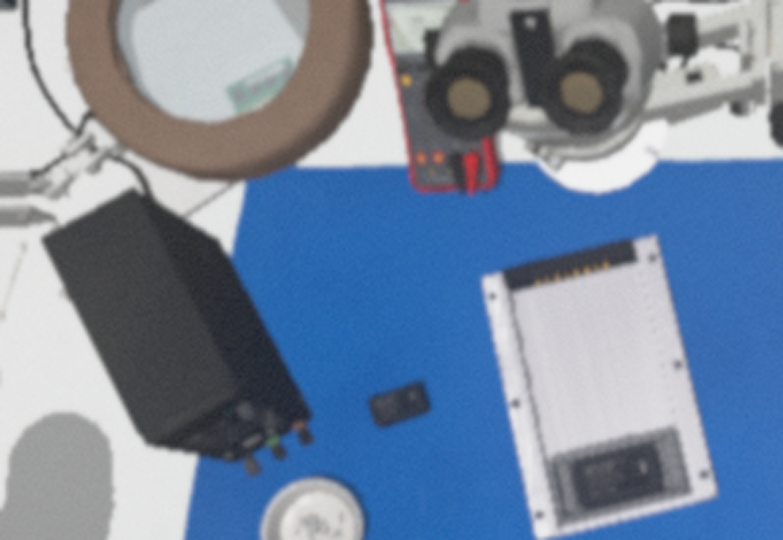

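View pics/mscene.png

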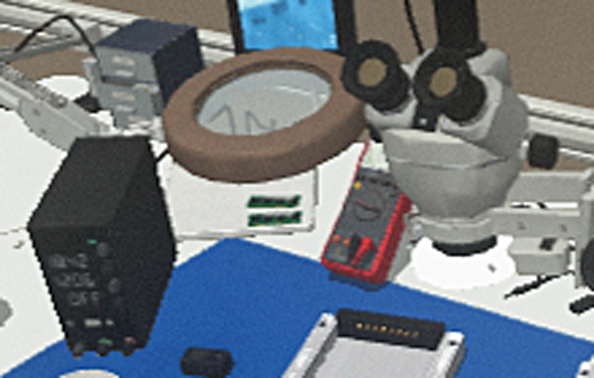

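Call:
{"op": "send_rows", "data": {"deltas": [{"ax":2.096,"fingers":0.5},{"ax":2.096,"fingers":0.5},{"ax":2.096,"fingers":0.5},{"ax":2.096,"fingers":0.5},{"ax":2.096,"fingers":0.5},{"fingers":0.5}]}}

```text
validation failed for argument at $.de...
```

Call:
{"op": "send_rows", "data": {"deltas": [{"dy":30,"fingers":0.5},{"dy":50,"fingers":0.5},{"dy":52,"fingers":0.5},{"dy":52,"fingers":0.5},{"dy":52,"fingers":0.5},{"dy":52,"fingers":0.5},{"dy":52,"fingers":0.5},{"dy":52,"fingers":0.5},{"dy":52,"fingers":0.5},{"dy":50,"dz":-5,"fingers":0.5},{"dy":38,"fingers":0.5},{"fingers":0.5}]}}

```text
validation failed for argument at $.de...
```

```bash
cat >> h.py <<'E'
from scipy.spatial.transform import Rotation as Ro
C=np.array([.562,.1275]);th=np.deg2rad(12.5);ex=np.array([np.cos(th),np.sin(th)]);ey=np.array([-ex[1],ex[0]])
def stat(o):
    R=Ro.from_euler('xyz',o["orientation"],degrees=True).as_matrix();d=o["tool_pos"][:2]-C
    print("clk",o["clock"],"tool",o["tool_pos"].round(4),"s,l",(d@ex).round(4),(d@ey).round(4),"open",round(o["opening"],4),"F",o["force"].round(1))
    print(R.round(3)); return R
E
python3 - <<'E'
from h import *
from plant import ctrl
R=stat(ctrl.get_obs())
z=-np.r_[ex,0];x=np.array([0,0,-1.]);D=np.c_[x,np.cross(z,x),z]
print("need rot/5",np.rad2deg(Ro.from_matrix(R.T@D).as_rotvec())/5)
for n in("scene","top"):
    s=ctrl.snapshot(n); cv2.imwrite(f"pics/{n}1.png",s["image"])
E
```

```text
clk 0.1 tool [0.286  0.611  0.2507] s,l -0.1648 0.5317 open 0.0877 F [ 1.3  0.5 -1.2]
[[-0.001  0.906 -0.424]
 [-0.001 -0.424 -0.906]
 [-1.     0.     0.001]]
need rot/5 [ 1.04814480e+01  1.49164517e-02 -8.98054136e-03]
```

View pics/scene1.png

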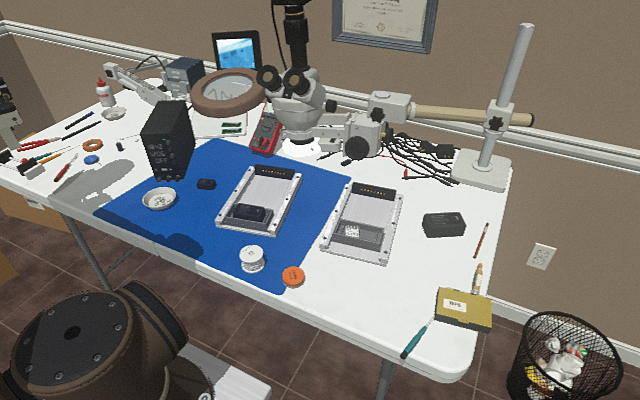

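View pics/top1.png

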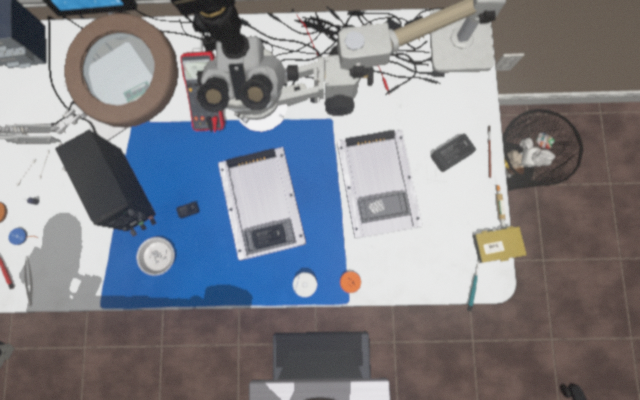

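Call:
{"op": "send_rows", "data": {"deltas": [{"dx":0,"dy":0,"dz":0,"ax":2.1,"ay":0,"az":0,"fingers":0.5},{"dx":0,"dy":0,"dz":0,"ax":2.1,"ay":0,"az":0,"fingers":0.5}]}}

```text
clock: 0.45
tool_pos: [0.2861, 0.6112, 0.2513]
orientation: [26.1, 90.0, -110.3]
force: [0.6, -0.4, 1.3]
opening: 0.0732
```

Run:
```python
from h import *
t=ld("top0");s=ld("scene0")
for z in(0,.02,.04,.06): print(z,"spool top",ray(t,305,284,z).round(3),ray(s,252,252,z).round(3),"bottom",ray(s,253,270,z).round(3), "cap",ray(t,350,282,z).round(3))
c=s["image"][235:300,225:320]; cv2.imwrite("pics/spool.png",cv2.resize(c,None,fx=6,fy=6,interpolation=cv2.INTER_CUBIC))
```

```text
0 spool top [0.368 0.026 0.   ] [0.398 0.051 0.   ] bottom [ 0.353  0.018 -0.   ] cap [ 0.371 -0.08   0.   ]
0.02 spool top [0.369 0.025 0.02 ] [0.384 0.038 0.02 ] bottom [0.34  0.006 0.02 ] cap [ 0.371 -0.079  0.02 ]
0.04 spool top [0.369 0.025 0.04 ] [0.37  0.026 0.04 ] bottom [ 0.328 -0.005  0.04 ] cap [ 0.372 -0.078  0.04 ]
0.06 spool top [0.37  0.024 0.06 ] [0.356 0.014 0.06 ] bottom [ 0.315 -0.016  0.06 ] cap [ 0.372 -0.076  0.06 ]
```

View pics/spool.png

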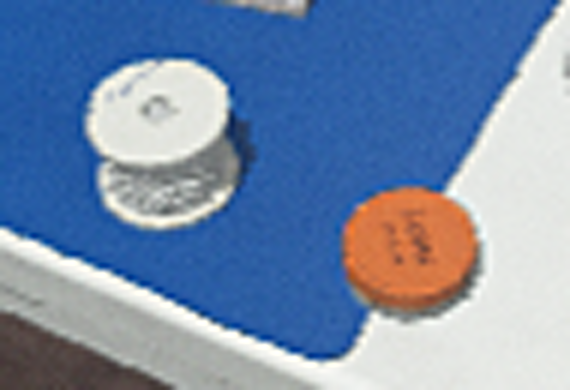

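Call:
{"op": "send_rows", "data": {"deltas": [{"dx":0,"dy":0,"dz":0,"ax":2.1,"ay":0,"az":0,"fingers":0.5},{"dx":0,"dy":0,"dz":0,"ax":2.1,"ay":0,"az":0,"fingers":0.5},{"dx":0,"dy":0,"dz":0,"ax":2.08,"ay":0,"az":0,"fingers":0.5},{"dx":0,"dy":30,"dz":0,"ax":0,"ay":0,"az":0,"fingers":0.5},{"dx":0,"dy":50,"dz":0,"ax":0,"ay":0,"az":0,"fingers":0.5},{"dx":0,"dy":52,"dz":0,"ax":0,"ay":0,"az":0,"fingers":0.5},{"dx":0,"dy":52,"dz":0,"ax":0,"ay":0,"az":0,"fingers":0.5},{"dx":0,"dy":52,"dz":0,"ax":0,"ay":0,"az":0,"fingers":0.5},{"dx":0,"dy":52,"dz":0,"ax":0,"ay":0,"az":0,"fingers":0.5},{"dx":0,"dy":52,"dz":0,"ax":0,"ay":0,"az":0,"fingers":0.5},{"dx":0,"dy":52,"dz":0,"ax":0,"ay":0,"az":0,"fingers":0.5},{"dx":0,"dy":50,"dz":0,"ax":0,"ay":0,"az":0,"fingers":0.5}]}}

```text
clock: 1.95
tool_pos: [0.3819, 0.1781, 0.2518]
orientation: [-141.2, 90.0, 51.4]
force: [0.8, 0.0, 0.6]
opening: 0.0437
```

Run:
```python
from h import *
from plant import ctrl
R=stat(ctrl.get_obs())
z=-np.r_[ex,0];x=np.array([0,0,-1.]);D=np.c_[x,np.cross(z,x),z]
print("need rot/5",np.rad2deg(Ro.from_matrix(R.T@D).as_rotvec())/5)
```

```text
clk 1.95 tool [0.3819 0.1781 0.2518] s,l -0.1649 0.0884 open 0.0437 F [0.8 0.  0.6]
[[ 0.     0.217 -0.976]
 [ 0.001 -0.976 -0.217]
 [-1.    -0.    -0.001]]
need rot/5 [ 0.00774832 -0.00585913  0.00471702]
```

Call:
{"op": "send_rows", "data": {"deltas": [{"dx":0,"dy":50,"dz":3,"ax":0,"ay":0,"az":0,"fingers":0.5},{"dx":0,"dy":38,"dz":0,"ax":0,"ay":0,"az":0,"fingers":0.5},{"dx":30,"dy":0,"dz":0,"ax":0,"ay":0,"az":0,"fingers":0.5},{"dx":40,"dy":0,"dz":0,"ax":0,"ay":0,"az":0,"fingers":0.5},{"dx":40,"dy":0,"dz":0,"ax":0,"ay":0,"az":0,"fingers":0.5},{"dx":20,"dy":0,"dz":0,"ax":0,"ay":0,"az":0,"fingers":0.5},{"dx":0,"dy":0,"dz":0,"ax":0,"ay":0,"az":0,"fingers":0.5}]}}

```text
clock: 2.82
tool_pos: [0.3972, 0.0925, 0.1205]
orientation: [26.3, 89.8, -141.2]
force: [0.8, 0.0, 0.4]
opening: 0.044
```

Run:
```python
from h import *
from plant import ctrl
R=stat(ctrl.get_obs())
for n in("scene","top"):
    s=ctrl.snapshot(n); cv2.imwrite(f"pics/{n}2.png",s["image"]); pickle.dump(s,open(f"{n}2.pkl","wb"))
```

```text
clk 2.825 tool [0.3972 0.0925 0.1205] s,l -0.1684 0.0015 open 0.044 F [0.8 0.  0.4]
[[-0.003  0.216 -0.976]
 [-0.002 -0.976 -0.216]
 [-1.     0.002  0.003]]
```

View pics/scene2.png

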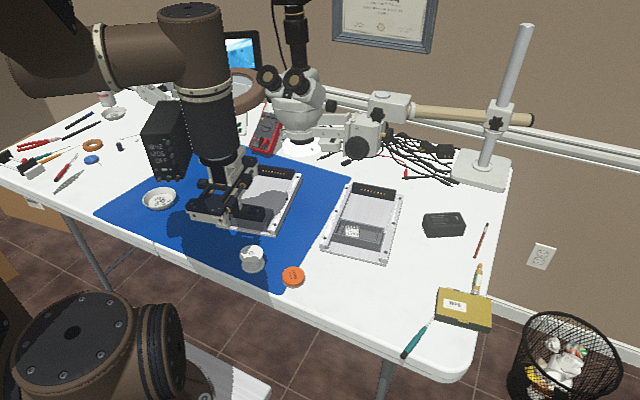

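View pics/top2.png

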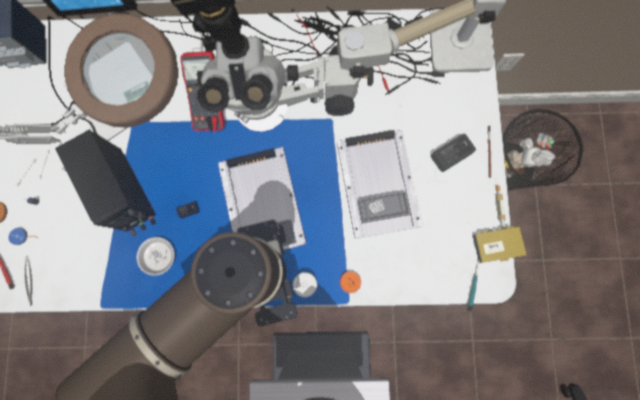

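Run:
```python
from h import *
t=ld("top2");s=ld("scene2")
def P(s): return np.array([[s["fx"],0,s["cx"]],[0,s["fy"],s["cy"]],[0,0,1]])@np.c_[s["R"],s["t"]]
def tri(a,b):
    X=cv2.triangulatePoints(P(t),P(s),np.array(a,float).reshape(2,1),np.array(b,float).reshape(2,1)); X=(X[:3]/X[3]).ravel();return X.round(3),proj(t,X).round(1),proj(s,X).round(1)
print("disc",tri((230,271),(188,11)))
c=tri((230,271),(188,11))[0]
print("edge front at that z",ray(t,238,233,c[2]),ray(t,230,271,c[2]))
print("eyepieces",tri((259,97),(294,77)),tri((213,95),(266,76)))
print("bottoms: ring lower",tri((262,112),(297,90)))
im=s["image"][0:250,150:350]; cv2.imwrite("pics/s2c.png",cv2.resize(im,None,fx=3,fy=2.4,interpolation=cv2.INTER_CUBIC))
```

```text
disc (array([0.399, 0.094, 0.534]), array([229.6, 271.3]), array([188.5,  11. ]))
edge front at that z [0.44436381 0.08423329 0.534     ] [0.39932474 0.09331201 0.534     ]
eyepieces (array([0.71 , 0.093, 0.307]), array([258.6,  97.3]), array([294.5,  76.9])) (array([0.723, 0.182, 0.289]), array([212. ,  95.8]), array([267.2,  75.8]))
bottoms: ring lower (array([0.695, 0.086, 0.28 ]), array([264.2, 110.5]), array([294.4,  90.4]))
```

View pics/s2c.png

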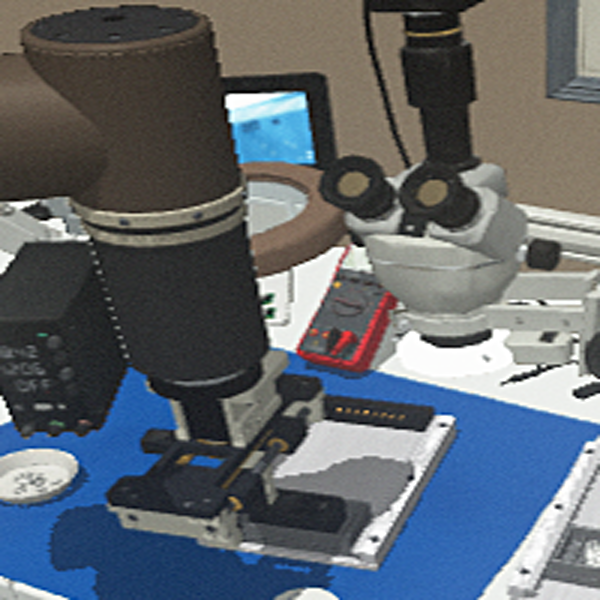

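Call:
{"op": "send_rows", "data": {"deltas": [{"dx":35,"dy":1.5,"dz":0,"ax":0,"ay":0,"az":0,"fingers":0.5},{"dx":30,"dy":0,"dz":0,"ax":0,"ay":0,"az":0,"fingers":0.5},{"dx":11,"dy":0,"dz":0,"ax":0,"ay":0,"az":0,"fingers":0.5},{"dx":0,"dy":0,"dz":0,"ax":0,"ay":0,"az":0,"fingers":0.5},{"dx":0,"dy":0,"dz":0,"ax":0,"ay":0,"az":0,"fingers":0.5}]}}

```text
clock: 3.55
tool_pos: [0.3992, 0.0924, 0.0466]
orientation: [-157.1, 89.9, 35.4]
force: [0.1, 0.5, 0.5]
opening: 0.0438
```

Run:
```python
from h import *
from plant import ctrl
R=stat(ctrl.get_obs())
s=ctrl.snapshot("scene"); c=s["image"][120:270,150:350]; cv2.imwrite("pics/s3.png",cv2.resize(c,None,fx=4,fy=4,interpolation=cv2.INTER_CUBIC))
```

```text
clk 3.55 tool [0.3992 0.0924 0.0466] s,l -0.1666 0.001 open 0.0438 F [0.1 0.5 0.5]
[[ 0.002  0.217 -0.976]
 [ 0.001 -0.976 -0.217]
 [-1.    -0.001 -0.002]]
```

View pics/s3.png

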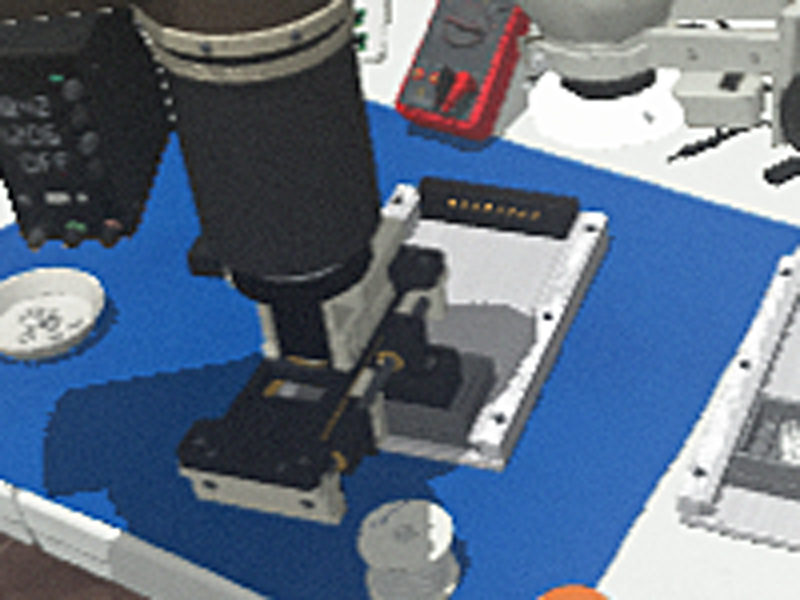

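Call:
{"op": "send_rows", "data": {"deltas": [{"dx":0,"dy":1,"dz":-4,"ax":0,"ay":0,"az":0,"fingers":0.5},{"dx":0,"dy":0,"dz":-4,"ax":0,"ay":0,"az":0,"fingers":0.5},{"dx":0,"dy":0,"dz":-4,"ax":0,"ay":0,"az":0,"fingers":0.5},{"dx":0,"dy":0,"dz":-4,"ax":0,"ay":0,"az":0,"fingers":0.5},{"dx":0,"dy":0,"dz":-4,"ax":0,"ay":0,"az":0,"fingers":0.5},{"dx":0,"dy":0,"dz":-4,"ax":0,"ay":0,"az":0,"fingers":0.5},{"dx":0,"dy":0,"dz":-4,"ax":0,"ay":0,"az":0,"fingers":0.5},{"dx":0,"dy":0,"dz":-4,"ax":0,"ay":0,"az":0,"fingers":0.5}]}}

```text
clock: 4.6
tool_pos: [0.4301, 0.0978, 0.0454]
orientation: [21.2, 90.0, -146.3]
force: [-1.1, -0.6, -0.9]
opening: 0.044
```

Run:
```python
from h import *
from plant import ctrl
R=stat(ctrl.get_obs())
s=ctrl.snapshot("scene"); c=s["image"][120:270,150:350]; cv2.imwrite("pics/s4.png",cv2.resize(c,None,fx=4,fy=4,interpolation=cv2.INTER_CUBIC))
```

```text
clk 4.6 tool [0.4301 0.0978 0.0454] s,l -0.1352 -0.0005 open 0.044 F [-1.1 -0.6 -0.9]
[[-0.     0.217 -0.976]
 [-0.    -0.976 -0.217]
 [-1.     0.     0.   ]]
```

View pics/s4.png

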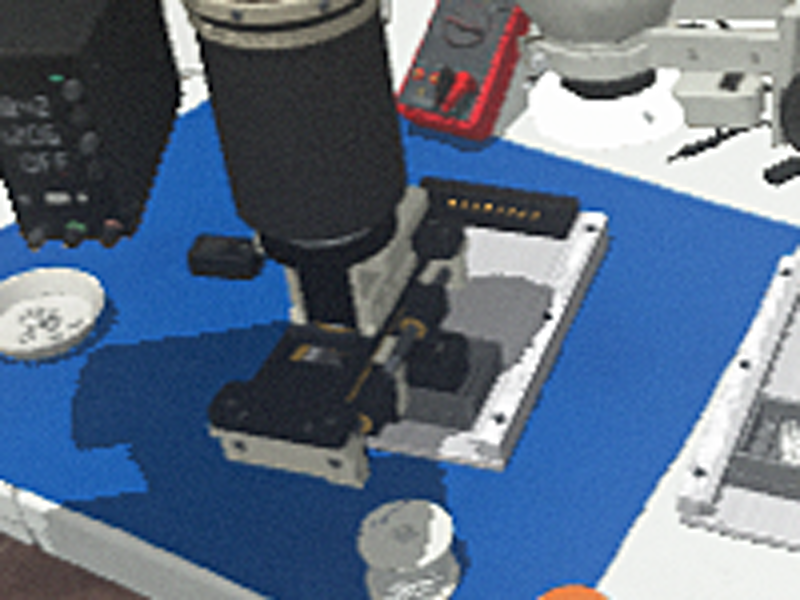

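Call:
{"op": "send_rows", "data": {"deltas": [{"dx":0,"dy":0,"dz":-5,"ax":0,"ay":0,"az":0,"fingers":0.5},{"dx":0,"dy":0,"dz":-6,"ax":0,"ay":0,"az":0,"fingers":0.5},{"dx":0,"dy":0,"dz":-6,"ax":0,"ay":0,"az":0,"fingers":0.5},{"dx":0,"dy":0,"dz":-6,"ax":0,"ay":0,"az":0,"fingers":0.5},{"dx":0,"dy":0,"dz":-6,"ax":0,"ay":0,"az":0,"fingers":0.5},{"dx":0,"dy":0,"dz":-6,"ax":0,"ay":0,"az":0,"fingers":0.5},{"dx":0,"dy":0,"dz":-6,"ax":0,"ay":0,"az":0,"fingers":0.5},{"dx":0,"dy":0,"dz":-5,"ax":0,"ay":0,"az":0,"fingers":0.5}]}}

```text
clock: 5.65
tool_pos: [0.4752, 0.1078, 0.0456]
orientation: [76.9, 90.0, -90.6]
force: [-3.6, -0.5, 2.3]
opening: 0.044
```

Run:
```python
from h import *
from plant import ctrl
R=stat(ctrl.get_obs())
s=ctrl.snapshot("scene"); c=s["image"][120:270,150:350]; cv2.imwrite("pics/s5.png",cv2.resize(c,None,fx=4,fy=4,interpolation=cv2.INTER_CUBIC))
```

```text
clk 5.65 tool [0.4752 0.1078 0.0456] s,l -0.089 -0.0005 open 0.044 F [-3.6 -0.5  2.3]
[[-0.     0.217 -0.976]
 [-0.    -0.976 -0.217]
 [-1.     0.     0.   ]]
```

View pics/s5.png

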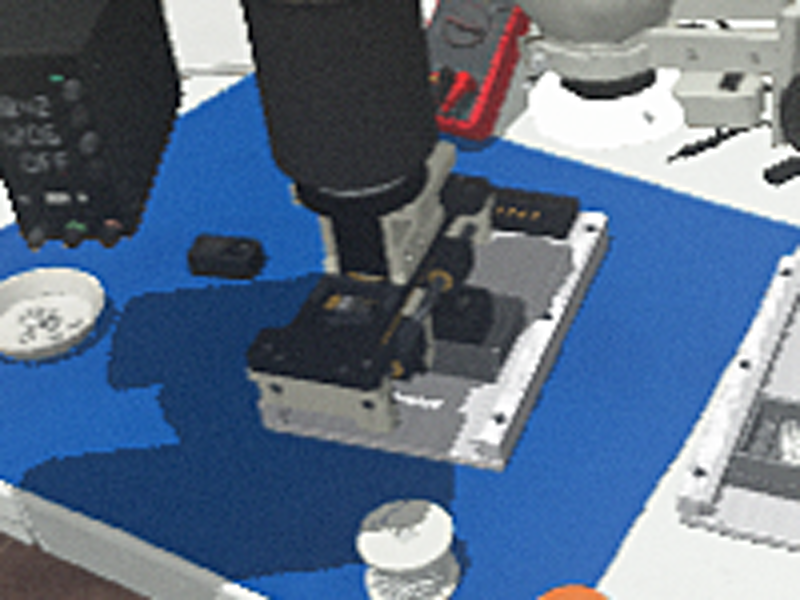

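Call:
{"op": "send_rows", "data": {"deltas": [{"dx":0,"dy":0,"dz":-6,"ax":0,"ay":0,"az":0,"fingers":0.5},{"dx":0,"dy":0,"dz":-7,"ax":0,"ay":0,"az":0,"fingers":0.5},{"dx":0,"dy":0,"dz":-7,"ax":0,"ay":0,"az":0,"fingers":0.5},{"dx":0,"dy":0,"dz":-7,"ax":0,"ay":0,"az":0,"fingers":0.5},{"dx":0,"dy":0,"dz":-7,"ax":0,"ay":0,"az":0,"fingers":0.5},{"dx":0,"dy":0,"dz":-7,"ax":0,"ay":0,"az":0,"fingers":0.5},{"dx":0,"dy":0,"dz":-7,"ax":0,"ay":0,"az":0,"fingers":0.5},{"dx":0,"dy":0,"dz":-7,"ax":0,"ay":0,"az":0,"fingers":0.5},{"dx":0,"dy":0,"dz":-7,"ax":0,"ay":0,"az":0,"fingers":0.5},{"dx":0,"dy":0,"dz":-6,"ax":0,"ay":0,"az":0,"fingers":0.5},{"dx":0,"dy":0,"dz":-4,"ax":0,"ay":0,"az":0,"fingers":0.5},{"dx":0,"dy":0,"dz":-2,"ax":0,"ay":0,"az":0,"fingers":0.5}]}}

```text
clock: 7.2
tool_pos: [0.5471, 0.1237, 0.0456]
orientation: [12.4, 90.0, -155.1]
force: [-4.4, 0.1, 3.5]
opening: 0.044
```

Run:
```python
from h import *
from plant import ctrl
R=stat(ctrl.get_obs())
s=ctrl.snapshot("scene"); c=s["image"][120:270,150:350]; cv2.imwrite("pics/s6.png",cv2.resize(c,None,fx=4,fy=4,interpolation=cv2.INTER_CUBIC))
```

```text
clk 7.2 tool [0.5471 0.1237 0.0456] s,l -0.0153 -0.0005 open 0.044 F [-4.4  0.1  3.5]
[[-0.     0.217 -0.976]
 [-0.    -0.976 -0.217]
 [-1.     0.     0.   ]]
```

View pics/s6.png

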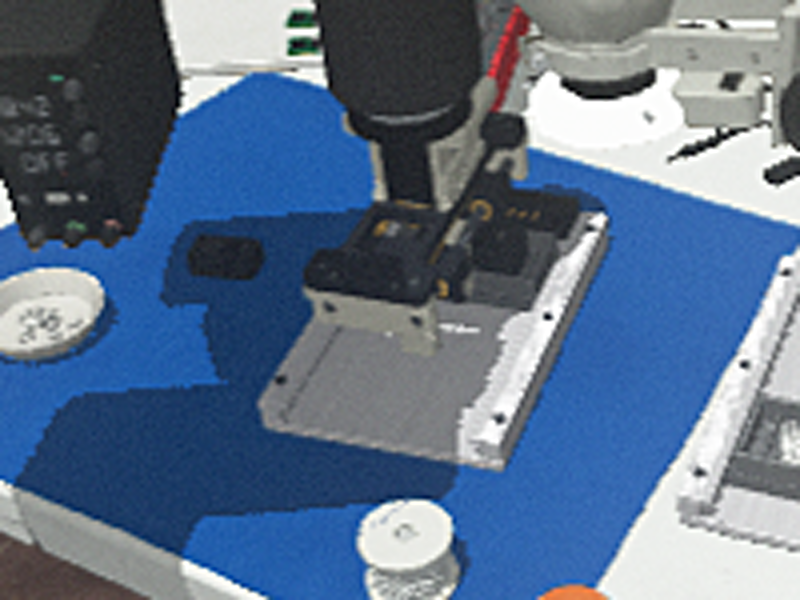

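Call:
{"op": "send_rows", "data": {"deltas": [{"dx":0,"dy":0,"dz":-4,"ax":0,"ay":0,"az":0,"fingers":0.5},{"dx":0,"dy":0,"dz":-4,"ax":0,"ay":0,"az":0,"fingers":0.5},{"dx":0,"dy":0,"dz":-3,"ax":0,"ay":0,"az":0,"fingers":0.5},{"dx":0,"dy":0,"dz":-2,"ax":0,"ay":0,"az":0,"fingers":0.5}]}}

```text
clock: 7.75
tool_pos: [0.5599, 0.1266, 0.0455]
orientation: [5.9, 90.0, -161.6]
force: [-2.4, -0.3, 0.9]
opening: 0.0441
```

Call:
{"op": "send_rows", "data": {"deltas": [{"dx":0,"dy":0,"dz":-2,"ax":0,"ay":0,"az":0,"fingers":0.5},{"dx":0,"dy":0,"dz":-1,"ax":0,"ay":0,"az":0,"fingers":0.5}]}}

```text
clock: 8.0
tool_pos: [0.5627, 0.1272, 0.0455]
orientation: [39.6, 90.0, -127.9]
force: [-2.2, -1.4, 1.0]
opening: 0.0439
```

Run:
```python
from h import *
from plant import ctrl
R=stat(ctrl.get_obs())
s=ctrl.snapshot("scene"); c=s["image"][120:270,150:350]; cv2.imwrite("pics/s7.png",cv2.resize(c,None,fx=4,fy=4,interpolation=cv2.INTER_CUBIC))
```

```text
clk 8.0 tool [0.5627 0.1272 0.0455] s,l 0.0007 -0.0004 open 0.0439 F [-2.2 -1.4  1. ]
[[-0.     0.217 -0.976]
 [-0.    -0.976 -0.217]
 [-1.     0.     0.   ]]
```

View pics/s7.png

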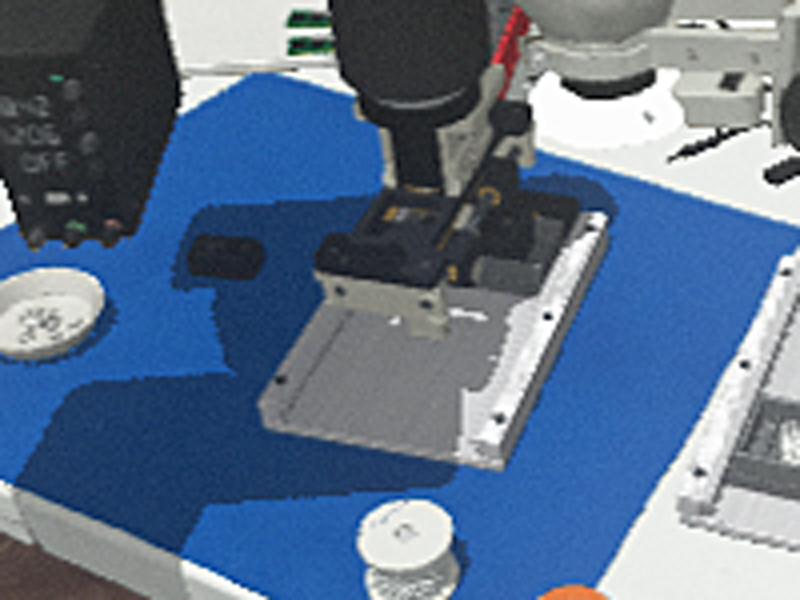

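Force is still only friction level, so the tray isn't at the stop yet; continuing in small steps.

Call:
{"op": "send_rows", "data": {"deltas": [{"dx":0,"dy":0,"dz":-1.5,"ax":0,"ay":0,"az":0,"fingers":0.5},{"dx":0,"dy":0,"dz":-1.5,"ax":0,"ay":0,"az":0,"fingers":0.5}]}}

```text
clock: 8.3
tool_pos: [0.5657, 0.1279, 0.0455]
orientation: [-176.9, 90.0, 15.7]
force: [-1.6, -0.1, -0.9]
opening: 0.0435
```

Call:
{"op": "send_rows", "data": {"deltas": [{"dx":0,"dy":0,"dz":-1.5,"ax":0,"ay":0,"az":0,"fingers":0.5},{"dx":0,"dy":0,"dz":-1,"ax":0,"ay":0,"az":0,"fingers":0.5}]}}

```text
clock: 8.55
tool_pos: [0.5681, 0.1285, 0.0455]
orientation: [105.9, 90.0, -61.6]
force: [-2.1, -0.4, -0.7]
opening: 0.0436
```

Call:
{"op": "send_rows", "data": {"deltas": [{"dx":0,"dy":0,"dz":-1.5,"ax":0,"ay":0,"az":0,"fingers":0.5},{"dx":0,"dy":0,"dz":-1,"ax":0,"ay":0,"az":0,"fingers":0.5}]}}

```text
clock: 8.8
tool_pos: [0.5706, 0.129, 0.0455]
orientation: [-151.0, 90.0, 41.5]
force: [-1.1, -0.5, -0.4]
opening: 0.0442
```

Call:
{"op": "send_rows", "data": {"deltas": [{"dx":0,"dy":0,"dz":-1.5,"ax":0,"ay":0,"az":0,"fingers":0.5},{"dx":0,"dy":0,"dz":-1,"ax":0,"ay":0,"az":0,"fingers":0.5}]}}

```text
clock: 9.05
tool_pos: [0.5726, 0.1294, 0.0456]
orientation: [8.7, 90.0, -158.7]
force: [-6.3, -0.3, 3.3]
opening: 0.0438
```

Run:
```python
from h import *
from plant import ctrl
R=stat(ctrl.get_obs())
s=ctrl.snapshot("scene"); c=s["image"][150:250,220:320]; cv2.imwrite("pics/s8.png",cv2.resize(c,None,fx=6,fy=6,interpolation=cv2.INTER_CUBIC))
```

```text
clk 9.05 tool [0.5726 0.1294 0.0456] s,l 0.0108 -0.0004 open 0.0438 F [-6.3 -0.3  3.3]
[[-0.001  0.217 -0.976]
 [-0.    -0.976 -0.217]
 [-1.     0.     0.001]]
```

View pics/s8.png

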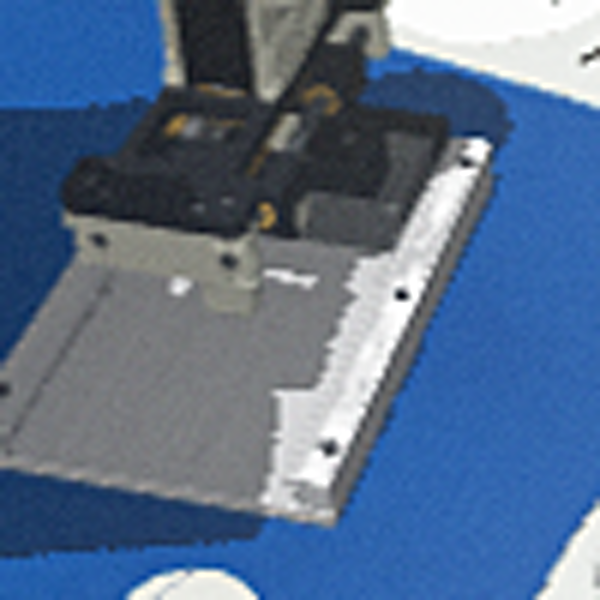

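Force is rising (6.3 N) and the tray appears to meet the stop; one more small nudge to confirm.

Call:
{"op": "send_rows", "data": {"deltas": [{"dx":0,"dy":0,"dz":-1,"ax":0,"ay":0,"az":0,"fingers":0.5},{"dx":0,"dy":0,"dz":0,"ax":0,"ay":0,"az":0,"fingers":0.5}]}}

```text
clock: 9.35
tool_pos: [0.5727, 0.1294, 0.0456]
orientation: [6.0, 89.9, -161.5]
force: [-6.9, -0.3, 4.5]
opening: 0.0434
```

Call:
{"op": "send_rows", "data": {"deltas": [{"dx":0,"dy":0,"dz":-1,"ax":0,"ay":0,"az":0,"fingers":0.5},{"dx":0,"dy":0,"dz":0,"ax":0,"ay":0,"az":0,"fingers":0.5}]}}

```text
clock: 9.6
tool_pos: [0.5727, 0.1294, 0.0455]
orientation: [5.7, 89.8, -161.8]
force: [-11.0, 0.7, 8.2]
opening: 0.0435
```

Call:
{"op": "send_rows", "data": {"deltas": [{"dx":0,"dy":0,"dz":5,"ax":0,"ay":0,"az":0,"fingers":0.5},{"dx":0,"dy":0,"dz":20,"ax":0,"ay":0,"az":0,"fingers":0.5},{"dx":0,"dy":0,"dz":40,"ax":0,"ay":0,"az":0,"fingers":0.5},{"dx":-20,"dy":0,"dz":40,"ax":0,"ay":0,"az":0,"fingers":0.5},{"dx":-40,"dy":0,"dz":30,"ax":0,"ay":0,"az":0,"fingers":0.5},{"dx":-50,"dy":0,"dz":20,"ax":0,"ay":0,"az":0,"fingers":0.5},{"dx":-50,"dy":0,"dz":0,"ax":0,"ay":0,"az":0,"fingers":0.5},{"dx":-30,"dy":-40,"dz":0,"ax":0,"ay":0,"az":0,"fingers":0.5},{"dx":0,"dy":-50,"dz":0,"ax":0,"ay":0,"az":0,"fingers":0.5},{"dx":0,"dy":-50,"dz":0,"ax":0,"ay":0,"az":0,"fingers":0.5},{"dx":0,"dy":-50,"dz":0,"ax":0,"ay":0,"az":0,"fingers":0.5},{"dx":0,"dy":-50,"dz":0,"ax":0,"ay":0,"az":0,"fingers":0.5}]}}

```text
clock: 11.1
tool_pos: [0.3714, 0.3329, 0.2363]
orientation: [-138.3, 89.8, 54.2]
force: [0.2, 0.5, 0.5]
opening: 0.0435
```

Run:
```python
from h import *
from plant import ctrl
R=stat(ctrl.get_obs())
for n,(x0,x1,y0,y1) in {"top":(205,425,120,270),"scene":(205,415,150,270)}.items():
    s=ctrl.snapshot(n); pickle.dump(s,open(n+"9.pkl","wb")); cv2.imwrite(f"pics/{n}9.png",cv2.resize(s["image"][y0:y1,x0:x1],None,fx=3.6,fy=3.6,interpolation=cv2.INTER_CUBIC))
```

```text
clk 11.1 tool [0.3714 0.3329 0.2363] s,l -0.1416 0.2418 open 0.0435 F [0.2 0.5 0.5]
[[ 0.002  0.217 -0.976]
 [ 0.002 -0.976 -0.217]
 [-1.    -0.002 -0.002]]
```

View pics/top9.png

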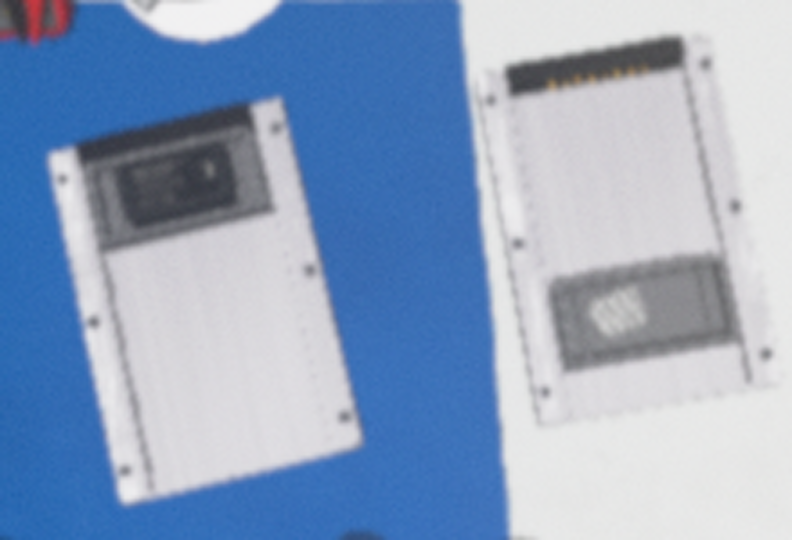

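View pics/scene9.png

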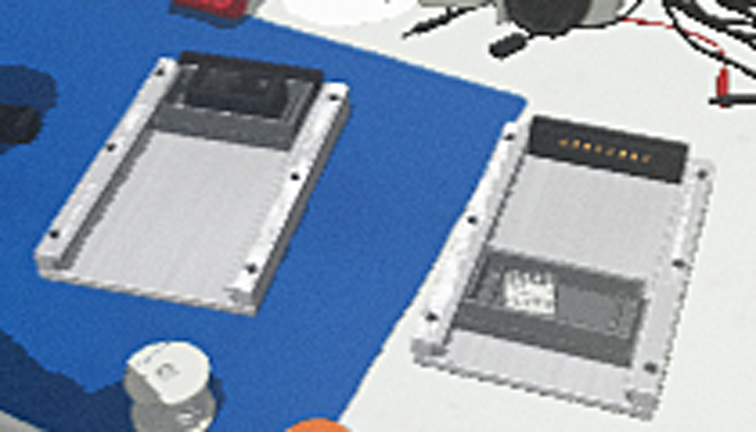

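Run:
```python
from h import *
from plant import ctrl
t=ld("top9");t0=ld("top0")
f=lambda p,z:[(lambda d:(round((d@ex)*1e3,1),round((d@ey)*1e3,1)))(ray(t,205+(u+.5)/3.6-.5,120+(v+.5)/3.6-.5,z)[:2]-C) for u,v in p]
print("tray rear wall z.036",f([(105,250),(275,210)],.036),"front",f([(82,165),(258,125)],.036))
print("stop top front edge z.038",f([(82,163),(250,124)],.038), "far edge",f([(78,147),(248,103)],.038))
print("brick top z.048 corners",f([(117,165),(232,143),(238,200),(125,228)],.048))
a=t0["image"][130:240,335:425];b=t["image"][130:240,335:425]
print("tray_b diff",cv2.absdiff(a,b).mean(),cv2.phaseCorrelate(a.mean(2),b.mean(2)))
```

```text
tray rear wall z.036 [(np.float64(44.2), np.float64(54.7)), (np.float64(43.6), np.float64(-60.4))] front [(np.float64(104.2), np.float64(57.8)), (np.float64(102.8), np.float64(-62.3))]
stop top front edge z.038 [(np.float64(105.0), np.float64(57.2)), (np.float64(104.2), np.float64(-57.3))] far edge [(np.float64(116.4), np.float64(57.6)), (np.float64(118.6), np.float64(-59.2))]
brick top z.048 corners [(np.float64(95.2), np.float64(33.4)), (np.float64(91.6), np.float64(-43.4)), (np.float64(53.1), np.float64(-38.9)), (np.float64(52.6), np.float64(37.1))]
tray_b diff 1.1264646464646464 ((0.002077107536386791, 0.011514679540077566), 0.99446947462279)
```

Run:
```python
from plant import ctrl
print(ctrl.get_obs()["clock"],ctrl.close_job())
```

```text
the job is handed in; nothing more can be done
11.2 None
```

The tray with the black power supply is home against its stop block, and the job was handed in at 11.2 s. I pushed it along the guide's centre line with the half-open gripper's front finger on the middle of its rear wall, then backed off and lifted clear.

- **Reaching the stop:** friction stayed at a few N all the way. At the end the tool stopped advancing and the force rose to about 14 N.
- **Tray position:** in the last top picture the tray's front edge lies at about 103–104 mm along the guide, where the stop face should be at 104 mm. Its origin is at about 74 mm, where 76 mm is fully home and 66 mm is the limit. It looks square to within about 1 degree.
- **Power supply:** it lies flat in the nest, a few mm at most from the tray's centre.
- **Other tray:** its picture shows no shift (0.01 pixel).
- **Robot:** the gripper is clear of everything, with the force reading about zero.

**Disagreement:** the stall came about 6 mm further along than I had worked out from the finger thickness. The rear-wall edge measured in the picture gave 44 mm, against the expected 48 mm. I put these down to picking edges by eye and to the finger being thinner than I assumed. The front edge against the stop and the stall under force both say the tray is home.

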